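# Run a thread ring gauge down a clamp stud to its stop, then leave it one turn clear

## Robot

A 6-joint arm with a two-finger parallel gripper is mounted at the origin on the work surface. World frame = base frame: x ahead of the robot, y to its left, z up, the work surface at z = 0. Lengths are in m, angles in rad, forces in N, time in s.
With the tool pointing down it reaches from about 0.375 to 0.825 m from the base axis. Payload 5.5 kg.
Tool frame: the origin (TCP) lies at the very end of the fingers, on their centre line; the grasp point (between the pads) lies 19 mm behind it; z points along the fingers, y is the line along which they close (so a half turn about z gives the same grasp; the last joint's range is limited). The gripper opens to 85 mm and grips with 20 to 120 N. Pads are 22 mm wide; open, the fingers measure 114 mm over their backs; the gripper's body (76 mm by 85 mm) begins 54 mm behind the grasp point. The pads swing forward as they close: fully open they stand 13 mm farther back than shut.
Start: joints at [1.254, 0.314, -0.047, 1.21, 0, 1.571], TCP at [0.187, 0.57, 0.231] pointing down, gripper open.
Joint ranges: [-2.67, 2.67], [-0.69, 1.73], [-1.03, 1.25], [-2.08, 2.16], [-1.42, 1.45], [-3.14, 3.14]. Speed limits (rad/s): [2.39, 2.39, 3.01, 3.14, 3.14, 3.14].

## Interface

Orientations are given as a unit quaternion [x, y, z, w].
In Python, from bench import bot, vision, workorder, nets gives the robot as it stands. The module is installed in compiled form; this text tells all that it offers.
- The arm moves only by the tool carry_out, never from a script. Its argument "moves" is a list of rows, each an object of numbers: "tx", "ty", "tz": the shift along the tool's x, y, z in cm; "wx", "wy", "wz": the turn, a rotation vector about the tool's x, y, z in rad. In form: [{"tx": .., "ty": .., "tz": .., "wx": .., "wy": .., "wz": ..}, ...]. A call has exactly 5 rows; each row is the pose to reach, as a shift and turn from the pose commanded when the call began, along the tool's axes at that moment; what a row does not reach only later rows make up. A row lasts 1/10 s, in which the tool goes at most 50 mm and 8.59 degrees, less where a joint would pass 70% of its speed; a pose out of reach is approached as far as the arm can. A call with a gripper value outside its range is refused whole. "gripper" is the closure, from 0 (fully open) to 1 (shut), set as the call begins (left out, the last holds). The fingers move at their own pace and stop on an object; the grip force is fixed at half the most. Time passes only in rows, so rows that repeat a pose let the fingers close, or fill a call up. It gives the time, the measured TCP pose, the force, the opening and the grip force at its end, in the units of the state.
- bot.sense(): the state, without advancing time (a new reading comes with each control period).
- vision.grab_frame(name): name is "scene" or "top"; returns the picture (420x560x3 uint8, red, green, blue); there is no depth.
- vision.camera_model(name): a dict with "camera_matrix" (3x3 intrinsics, pixels), "dist_coeffs" ([k1, k2, p1, p2, k3] as OpenCV has them; the pictures are not rectified), "xyz" and "rotation" of the camera in the world. Camera axes: x right, y up, looking along -z (the intrinsics and any distortion apply to the point x, -y, -z); pixel columns grow to the right and rows downward; lengths in m; the calibration is good to about 2 mm. A picture is of the moment at which its call begins. camera_model takes no time and is no camera call.
- workorder.job_done(): hands the job in; it is judged then, once.
Trained networks look in the newest picture that a camera, given by its name, has taken for a name from the list of things; names that differ only in an ending like _2 or _b are one class to them, and where a whole thing is asked for, a point or a joint stands for the part that bears it (a point fixed in the world has none). Each returns a list of dicts, best first, with "conf" (0 to 1); they miss things now and then, are a little off and sometimes report something else, mostly with a low value. They report only what shows in the picture. A call takes as long as a camera call.
- nets.boxes_of(camera, label): "pixel" ([row, column] in pixels, amid what is visible of it).
- nets.trace(camera, label): "mask" (420x560 bool, what is visible of it) and "pixel" ([row, column] in pixels, amid what is visible of it).
The state is a dict: "time_s": time; "q": joint angles; "qd": joint speeds; "joint_torque": joint torques, N m; "eef_pos": TCP position; "ee_rot": TCP orientation; "wrist_force": force on the tool from outside, world axes, zero at the start; "wrist_torque": the same for the moment, N m; "gripper_width": opening from 0.0 (shut) to 1.0 (fully open); "finger_force": force on a finger pad.
Only numpy, scipy, OpenCV 4.12 (cv2) and the standard library are available. Lean on these libraries where they do the work, as an engineer would, in place of code of your own. Each camera call takes 0.05 s, during which the arm holds its last target. There are 200 camera calls.

## Task

By its crank knob, screw the ring gauge clockwise down the upright stud until it seats on the brass stop collar and the resistance swings the orange pointer into the green band, and keep it there for about half a second, never letting the pointer reach the red. Then back the gauge off by one full turn, counting from where it seated, and let go. Leave the other things on the bench undisturbed.

Things in the scene. Friction and masses are not known exactly. Their poses are not given: they have to be found in the camera images.
- gauge_center (a point): Centre (on the axis, half-way up) of the ring gauge: silver knurled ring, 52 mm diameter, 28 mm high, upright, started on the stud 0.8 to 1.7 turns above its seat. Right-hand thread, 5 mm per turn: clockwise from above goes down; stays where left; drag about 0.05 N m. A flat steel crank arm at its top leads along its x axis to the black knob. Seated, this point is 14 mm above collar_top.
- knob_grip (a point): Centre (half-way up) of the gauge's crank knob: upright black cylinder, 16 mm diameter, 40 mm high, 55 mm from the gauge's axis, spinning freely on its own axis, so it can be pinched from above and led round in circles without turning the wrist. This point is 36 mm above gauge_center; the arm's top face is 22 mm below it. It sinks 5 mm per turn with the gauge.
- collar_top (a point): Centre of the top of the brass stop collar (38 mm diameter, 18 mm high) locked on the stud below the gauge, 81 to 90 mm above the table, differing each time. The gauge seats on it; at just what angle is only found by feel.
- stud (a joint): Twist (rad) of the stud, with collar and orange pointer, in its rubber-sprung holder: 0 at rest, growing clockwise from above, 3 N m per rad, springs back. Free running of the gauge twists it by up to about 0.03; once the gauge is seated, further turning twists the stud by the same angle. The 110 mm pointer shows it: white band around 0, green 0.07 to 0.22, red from 0.25.
- fixture: The stud's holder, fixed to the table: blue block 84 mm square, 50 mm high, on a dark foot 130 by 110 mm, with a grey scale plate on its +x side reaching 120 mm from the stud; all of it below 55 mm. Origin under the stud's axis at table height. The steel stud is 26 mm in diameter and ends 108 mm above the table, never above the gauge's top.
- nogo_ring: Bystander: plain red ring, 48 mm in diameter, 18 mm high, flat on the table; origin under its centre.
- socket: Bystander: steel socket, 28 mm in diameter, 34 mm high, upright; origin under its centre.
- wrench: Bystander: open spanner 190 mm long, lying along its x axis.
- spray_can: Bystander: blue can, 60 mm in diameter, 170 mm tall, upright; origin under its centre.
- tape_roll: Bystander: yellow roll core, 90 mm in diameter, 24 mm high, lying flat; origin under its centre.
- sanding_block: Bystander: orange sanding block, 120 x 66 x 34 mm; origin under its centre.
- polish: Bystander: jar with a black cap, 64 mm in diameter, 70 mm high; origin under its centre.

How it is judged:
On the way:
1. The gauge is seated on the collar and the turning load holds the pointer in the green band (z of gauge_center in the frame of collar_top below 0.0146 m and value of joint stud between 0.07 and 0.22 rad), for 0.3 s.
At the end, for the whole second after the job is handed in: The gauge has been backed off one full turn from its seat (its centre 19 mm above the collar's top, within 0.6 mm or 43 degrees of turn), the stud is unloaded (pointer within 0.04 rad of zero). Each bystander lies within 15 mm of where it began (z of gauge_center in the frame of collar_top between 0.0184 and 0.0196 m and value of joint stud between -0.04 and 0.04 rad); the robot touches nothing.
It fails at once if the pointer reaches the red: the stud is overloaded clockwise, or as much the other way (value of joint stud above 0.25 rad or value of joint stud below -0.25 rad).
It fails at once if a bystander is moved by more than 15 mm (distance of any of nogo_ring, socket, wrench, spray_can, tape_roll, sanding_block, polish from where it was at the start of the episode above 0.015 m).
It also fails if it takes over 61 s, if anything falls off the work surface, if the arm or the gripper's body presses on something with over 40 N, if the wrist force passes 120 N, or if a joint passes its speed limit or range.

## Working session

There is one attempt and no reset: what is moved stays moved. The work goes in short steps, Python scripts to look and compute and a tool call to move; the robot and the scene stay as the last step left them, time stands still between calls to the robot, and variables do not carry over. Pictures are saved under pics/ and viewed, at most 10 in all, crops included, and the job is handed in when it is done.

Besides the shell and the picture viewer there is one more tool, called by a JSON object that holds its "name" and its "arguments". carry_out: Moves the arm, as the interface text tells. Its arguments: {"type":"object","properties":{"moves":{"type":"array"},"gripper":{"type":"number"}},"required":["moves"]}

```bash
mkdir -p pics
cat > h.py <<'E'
import numpy as np, cv2
from bench import bot, vision, workorder, nets
def ray(cam,px):
    m=vision.camera_model(cam);K=np.array(m["camera_matrix"]);d=np.array(m["dist_coeffs"],float)
    u=cv2.undistortPoints(np.array([[[px[1],px[0]]]],float),K,d)[0,0]
    R=np.array(m["rotation"])
    if R.shape!=(3,3):
        from scipy.spatial.transform import Rotation as Ro
        R=Ro.from_quat(R).as_matrix()
    return np.array(m["xyz"],float),R@np.array([u[0],-u[1],-1])
def atz(cam,px,z):
    o,r=ray(cam,px);return o+r*(z-o[2])/r[2]
def tri(p1,p2):
    o1,r1=ray("scene",p1);o2,r2=ray("top",p2)
    A=np.stack([r1,-r2],1);s=np.linalg.lstsq(A,o2-o1,rcond=None)[0]
    a=o1+r1*s[0];b=o2+r2*s[1];return (a+b)/2,np.linalg.norm(a-b)
E
python3 - <<'E'
from h import *
np.set_printoptions(precision=4,suppress=True)
ims=[vision.grab_frame(c) for c in("scene","top")]
for c,i in zip(("scene","top"),ims):
    cv2.imwrite(f"pics/{c}0.png",i[:,:,::-1]); print(c,vision.camera_model(c)["xyz"],vision.camera_model(c)["rotation"])
for l in("knob_grip","gauge_center","collar_top","stud","spray_can","polish"):
    for c in("scene","top"): print(l,c,[(np.round(x["pixel"],1),round(x["conf"],2)) for x in nets.boxes_of(c,l)[:3]])
print(bot.sense())
E
```

```text
scene [0.9683 0.8112 1.0857] [0.0908 0.3555 0.8946 0.2552]
top [ 0.2875 -0.0019  1.4003] [-0.0638  0.0577  0.7064 -0.7026]
knob_grip scene [(array([236.2, 294. ]), 0.61)]
knob_grip top [(array([184.7, 233.7]), 0.62)]
gauge_center scene [(array([231.8, 289.4]), 0.7)]
gauge_center top [(array([195.1, 247.4]), 0.57)]
collar_top scene [(array([229.9, 291.4]), 0.68)]
collar_top top [(array([191.6, 247.6]), 0.94)]
stud scene [(array([236. , 294.7]), 0.82)]
stud top [(array([193.4, 249.1]), 0.65)]
spray_can scene [(array([369.5, 340.3]), 0.63)]
spray_can top [(array([161.2, 109.4]), 0.62)]
polish scene [(array([138.1, 213.8]), 0.9), (array([229. , 291.4]), 0.66)]
polish top [(array([207. , 447.9]), 0.95)]
{'time_s': 0.7, 'q': array([ 1.254 ,  0.3135, -0.0471,  1.2102, -0.    ,  1.5708]), 'qd': array([ 0.0008,  0.0005,  0.0003,  0.0001,  0.0001, -0.0002]), 'joint_torque': array([  0.0001, -53.929 ,  33.9981,   0.0012,   0.0002,  -0.    ]), 'eef_pos': array([0.1869, 0.5701, 0.2313]), 'ee_rot': array([ 0.1577,  0.9875, -0.    ,  0.    ]), 'wrist_force': array([-0.4169, -0.479 , -0.1257]), 'wrist_torque': array([-0.039 ,  0.0124,  0.042 ]), 'finger_force': 0.0, 'gripper_width': 0.9986802223506651}
```

View pics/scene0.png

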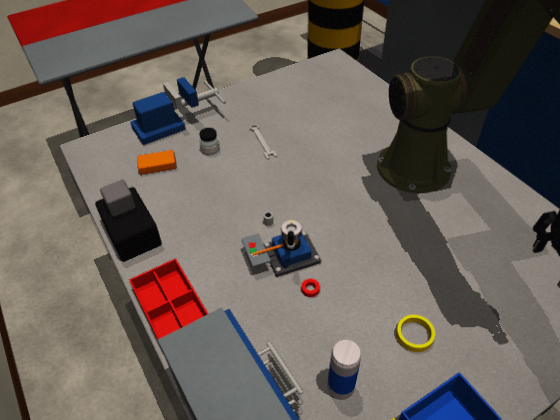

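View pics/top0.png

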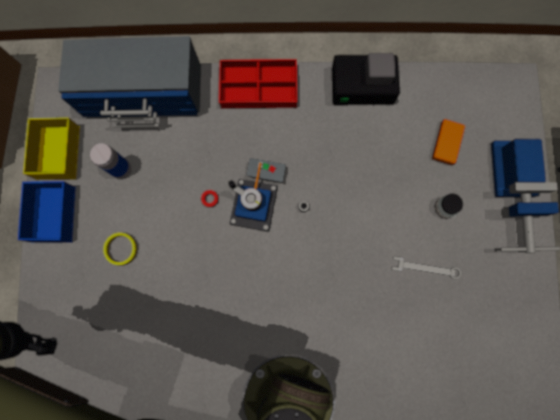

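The scene view shows the fixture near (245,290), the knob in front of the ring and the pointer running left to the scale at (250,255). In the top view the ring is at (199,250), the knob at (184,233) and the scale plate at (170,265). I'll zoom in on both.

Run:
```python
from h import *
np.set_printoptions(precision=4,suppress=True)
a=cv2.imread("pics/scene0.png")[205:280,235:335];b=cv2.imread("pics/top0.png")[150:240,195:315]
a=cv2.resize(a,(800,600),interpolation=2)[:, :];
o=np.hstack([cv2.resize(a,(400,300)),cv2.resize(b,(400,300))]);cv2.imwrite("pics/z0.png",o)
print("knob tri",tri((236.2,294),(184.7,233.7)))
for z in(.13,.15,.17):print(z,"knobtop",atz("top",(184.7,233.7),z),atz("scene",(236.2,294),z))
for l in("knob_grip","gauge_center"):
  for c in("scene","top"):
    for x in nets.trace(c,l)[:1]:
        m=x["mask"];r,cc=np.nonzero(m);print(l,c,x["pixel"],x["conf"],m.sum(),r.min(),r.max(),cc.min(),cc.max())
print("ring",atz("top",(199,250.5),.125))
for l,z in(("fixture",.03),("nogo_ring",.01),("socket",.03),("spray_can",.1),("tape_roll",.02)):
    x=nets.boxes_of("top",l)
    if x:print(l,x[0]["conf"],atz("top",x[0]["pixel"],z))
```

```text
knob tri (array([0.5463, 0.1349, 0.1414]), np.float64(0.012987913607000322))
0.13 knobtop [0.5539 0.1321 0.13  ] [0.5364 0.1313 0.13  ]
0.15 knobtop [0.5497 0.13   0.15  ] [0.5455 0.1455 0.15  ]
0.17 knobtop [0.5455 0.1279 0.17  ] [0.5545 0.1597 0.17  ]
knob_grip scene [239.7, 293.7] 0.45 80 231 244 288 294
knob_grip top [185.2, 234.0] 0.49 54 181 189 228 235
gauge_center scene [230.5, 288.2] 0.82 412 219 248 282 301
gauge_center top [194.6, 248.7] 0.89 341 181 209 229 259
ring [0.5178 0.0896 0.125 ]
fixture 0.67 [0.5423 0.0837 0.03  ]
nogo_ring 0.56 [0.5542 0.2163 0.01  ]
spray_can 0.62 [0.6263 0.4666 0.1   ]
tape_roll 0.73 [0.3788 0.422  0.02  ]
```

View pics/z0.png

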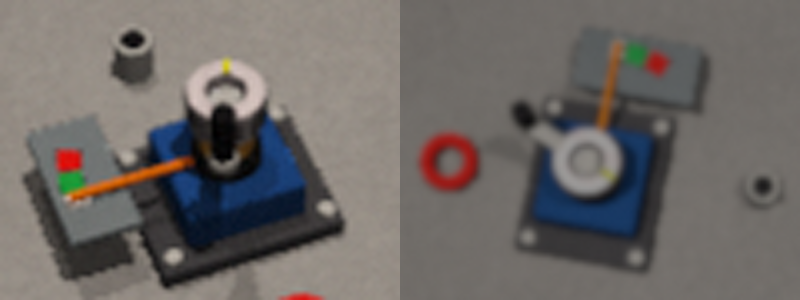

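The zoomed crops put the ring top at scene (227,291) and top (198,251), and the knob centre at scene about (237.5,291) and top about (185,232.5). I'll fit the geometry to these points.

```bash
cat >> h.py <<'E'
from scipy.spatial.transform import Rotation as Ro
def proj(cam,P):
    m=vision.camera_model(cam);R=np.array(m["rotation"]);R=R if R.shape==(3,3) else Ro.from_quat(R).as_matrix()
    p=(np.array(P)-np.array(m["xyz"]))@R*[1,-1,-1]
    return cv2.projectPoints(p.reshape(-1,1,3),np.zeros(3),np.zeros(3),np.array(m["camera_matrix"]),np.array(m["dist_coeffs"],float))[0][:,0,::-1]
E
python3 - <<'E'
from h import *
from scipy.optimize import least_squares
np.set_printoptions(precision=4,suppress=True)
S=[(227,291),(237.5,291)];T=[(198,251),(185,232.5)]
def pts(p):
    x,y,z,a=p;return np.array([[x,y,z+.014],[x+.055*np.cos(a),y+.055*np.sin(a),z+.036]])
f=lambda p:np.r_[(proj("scene",pts(p))-S).ravel(),(proj("top",pts(p))-T).ravel()]
r=least_squares(f,[.52,.09,.11,.9],x_scale=[.01,.01,.01,.1]);print(r.x,r.fun,pts(r.x)[1])
E
```

```text
[0.5206 0.0894 0.1019 1.0026] [-0.2703 -0.5254  0.0985 -0.7287  0.5204 -0.1567  0.4904 -0.6089] [0.5502 0.1358 0.1379]
```

{"name": "carry_out", "arguments": {"moves": [{"tx": -3.5, "ty": -2.2}, {"tx": -7, "ty": -4.4}, {"tx": -10.5, "ty": -6.6}, {"tx": -14, "ty": -8.8}, {"tx": -17.5, "ty": -11}], "gripper": 0.5}}

```text
validation failed for argument at $.mo...
```

{"name": "carry_out", "arguments": {"moves": [{"tx": -3.5, "ty": -2.2}, {"tx": -7, "ty": -4.4}, {"tx": -10.5, "ty": -6.6}, {"tx": -14, "ty": -8.8}, {"tx": -17.5, "ty": -11}]}}

```text
validation failed for argument at $.mo...
```

{"name": "carry_out", "arguments": {"moves": [{"tx": -3.5, "ty": -2.2}, {"tx": -7, "ty": -4.4}, {"tx": -10.5, "ty": -6.6}, {"tx": -13, "ty": -7.9}, {"tx": -13, "ty": -7.9}]}}

```text
validation failed for argument at $.mo...
```

{"name": "carry_out", "arguments": {"moves": [{"tx": -3.5, "ty": -2.2, "tz": 0, "wx": 0, "wy": 0, "wz": 0}, {"tx": -7, "ty": -4.4, "tz": 0, "wx": 0, "wy": 0, "wz": 0}, {"tx": -10.5, "ty": -6.6, "tz": 0, "wx": 0, "wy": 0, "wz": 0}, {"tx": -14, "ty": -8.8, "tz": 0, "wx": 0, "wy": 0, "wz": 0}, {"tx": -17.5, "ty": -11, "tz": 0, "wx": 0, "wy": 0, "wz": 0}], "gripper": 0.5}}

```text
time_s: 1.65
eef_pos: [0.3197, 0.4099, 0.2315]
ee_rot: [0.158, 0.988, 0.0, 0.0]
wrist_force: [0.6, 0.4, 0.4]
gripper_width: 0.504
finger_force: 0.0
```

{"name": "carry_out", "arguments": {"moves": [{"tx": -3.5, "ty": -2.2, "tz": 0, "wx": 0, "wy": 0, "wz": 0}, {"tx": -7, "ty": -4.4, "tz": 0, "wx": 0, "wy": 0, "wz": 0}, {"tx": -10.5, "ty": -6.6, "tz": 0, "wx": 0, "wy": 0, "wz": 0}, {"tx": -14, "ty": -8.8, "tz": 0, "wx": 0, "wy": 0, "wz": 0}, {"tx": -17.5, "ty": -11, "tz": 0, "wx": 0, "wy": 0, "wz": 0}]}}

```text
time_s: 2.15
eef_pos: [0.4519, 0.2507, 0.2315]
ee_rot: [0.158, 0.987, 0.0, 0.0]
wrist_force: [1.6, 0.5, 1.6]
gripper_width: 0.502
finger_force: 0.0
```

{"name": "carry_out", "arguments": {"moves": [{"tx": -3.5, "ty": -2.2, "tz": 0, "wx": 0, "wy": 0, "wz": 0}, {"tx": -7, "ty": -4.4, "tz": 0, "wx": 0, "wy": 0, "wz": 0}, {"tx": -10.5, "ty": -6.6, "tz": 0, "wx": 0, "wy": 0, "wz": 0}, {"tx": -13, "ty": -7.9, "tz": 0, "wx": 0, "wy": 0, "wz": 0}, {"tx": -13, "ty": -7.9, "tz": 0, "wx": 0, "wy": 0, "wz": 0}]}}

```text
time_s: 2.65
eef_pos: [0.552, 0.1338, 0.2311]
ee_rot: [0.16, 0.987, -0.0, 0.001]
wrist_force: [0.1, 0.5, -0.0]
gripper_width: 0.504
finger_force: 0.0
```

{"name": "carry_out", "arguments": {"moves": [{"tx": 0.2, "ty": 0.2, "tz": 1.5, "wx": 0, "wy": 0, "wz": 0}, {"tx": 0.2, "ty": 0.2, "tz": 3, "wx": 0, "wy": 0, "wz": 0}, {"tx": 0.2, "ty": 0.2, "tz": 4.5, "wx": 0, "wy": 0, "wz": 0}, {"tx": 0.2, "ty": 0.2, "tz": 6, "wx": 0, "wy": 0, "wz": 0}, {"tx": 0.2, "ty": 0.2, "tz": 6, "wx": 0, "wy": 0, "wz": 0}]}}

```text
time_s: 3.15
eef_pos: [0.5465, 0.1393, 0.1693]
ee_rot: [0.157, 0.988, -0.001, -0.002]
wrist_force: [0.4, -0.3, 0.0]
gripper_width: 0.501
finger_force: 0.0
```

Run:
```python
from h import *
a=vision.grab_frame("scene")[200:275,235:335,::-1];b=vision.grab_frame("top")[150:225,195:295,::-1]
cv2.imwrite("pics/z1.png",np.hstack([cv2.resize(x,(400,300),interpolation=2) for x in(a,b)]))
```

```text
(no output)
```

View pics/z1.png

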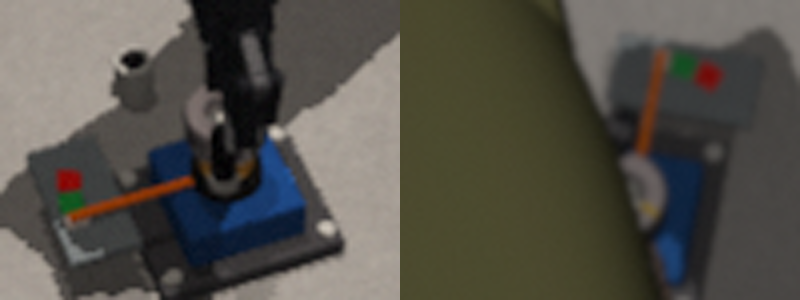

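Run:
```python
from h import *
np.set_printoptions(precision=4,suppress=True)
s=bot.sense();p=s["eef_pos"];R=Ro.from_quat(s["ee_rot"]).as_matrix();print(p,R[:,:2].T)
y=R[:,1]
for n,q in(("tcp",p),("f+",p+.025*y-[0,0,-.006]),("f-",p-.025*y-[0,0,-.006]),("knobtop",np.array([.5502,.1358,.158]))): print(n,((proj("scene",q)[0]-[200,235])*4)[::-1])
```

```text
[0.5481 0.1395 0.1715] [[-0.9505  0.3109  0.0006]
 [ 0.3109  0.9505 -0.0001]]
tcp [226.9845 117.2324]
f+ [237.2176 141.419 ]
f- [216.9634  80.8455]
knobtop [220.9567 129.2325]
```

The fingers are within about 4 mm of the knob axis and straddle it. Next I correct the offset, descend and close.

{"name": "carry_out", "arguments": {"moves": [{"tx": -0.3, "ty": -0.3, "tz": 1.0, "wx": 0, "wy": 0, "wz": 0}, {"tx": -0.3, "ty": -0.3, "tz": 2, "wx": 0, "wy": 0, "wz": 0}, {"tx": -0.3, "ty": -0.3, "tz": 3, "wx": 0, "wy": 0, "wz": 0}, {"tx": -0.3, "ty": -0.3, "tz": 4, "wx": 0, "wy": 0, "wz": 0}, {"tx": -0.3, "ty": -0.3, "tz": 4.1, "wx": 0, "wy": 0, "wz": 0}]}}

```text
time_s: 3.75
eef_pos: [0.5493, 0.1349, 0.1284]
ee_rot: [0.158, 0.987, -0.001, -0.001]
wrist_force: [-0.3, -1.1, -0.8]
gripper_width: 0.499
finger_force: 0.0
```

{"name": "carry_out", "arguments": {"moves": [{"tx": 0, "ty": 0, "tz": 0, "wx": 0, "wy": 0, "wz": 0}, {"tx": 0, "ty": 0, "tz": 0, "wx": 0, "wy": 0, "wz": 0}, {"tx": 0, "ty": 0, "tz": 0, "wx": 0, "wy": 0, "wz": 0}, {"tx": 0, "ty": 0, "tz": 0, "wx": 0, "wy": 0, "wz": 0}, {"tx": 0, "ty": 0, "tz": 0, "wx": 0, "wy": 0, "wz": 0}], "gripper": 1}}

```text
time_s: 4.25
eef_pos: [0.5519, 0.1366, 0.1312]
ee_rot: [0.157, 0.988, 0.002, 0.001]
wrist_force: [2.8, 5.4, -1.0]
gripper_width: 0.167
finger_force: 58.7
```

Run:
```python
from h import *
np.set_printoptions(precision=4,suppress=True)
s=bot.sense();print(s)
a=vision.grab_frame("scene")[200:275,235:335,::-1]
cv2.imwrite("pics/z2.png",cv2.resize(a,(800,600),interpolation=2))
```

```text
{'time_s': 4.25, 'q': array([ 0.2414,  0.3114, -0.2854,  0.9708,  0.0021,  0.5577]), 'qd': array([ 0.0003,  0.001 ,  0.0002,  0.0012, -0.0023,  0.0004]), 'joint_torque': array([ -2.3176, -51.0857,  29.36  ,   1.7307,  -1.4086,   0.0201]), 'eef_pos': array([0.5519, 0.1366, 0.1312]), 'ee_rot': array([0.1575, 0.9875, 0.0016, 0.0011]), 'wrist_force': array([ 2.7525,  5.3507, -0.9792]), 'wrist_torque': array([ 1.1961, -0.6009,  0.0565]), 'finger_force': 58.652774691581726, 'gripper_width': 0.1668821285860329}
```

View pics/z2.png

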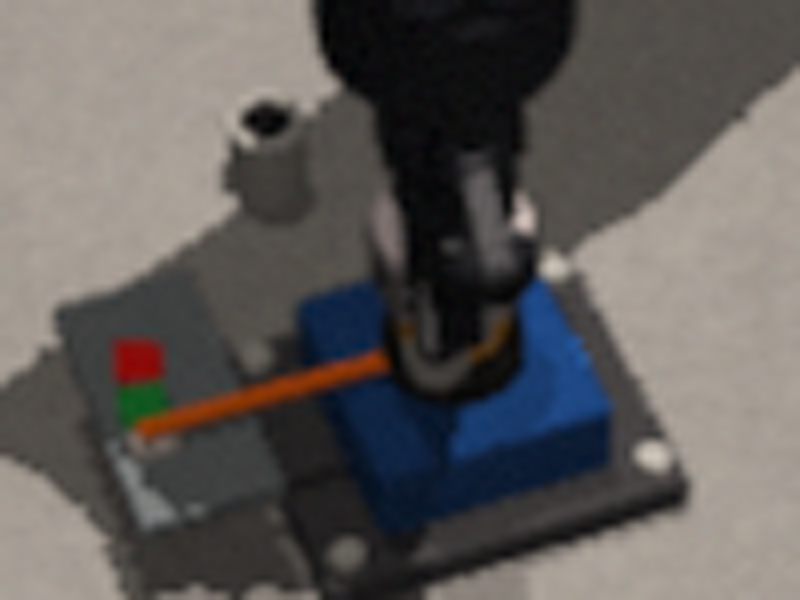

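The knob is gripped with 58.7 N and the pointer rests at the white mark, about (140,430) in the crop. Next I plan arcs about the stud axis.

```bash
cat >> h.py <<'E'
A=np.array([[-.9505,.3109],[.3109,.9505]])
def plan(C,c0,a0,steps,r=.055):
    """rows (tool cm) from commanded xy c0; angles deg a0-cumulative steps; clockwise positive steps"""
    out=[];
    for t in steps:
        a=np.deg2rad(a0-t);w=np.array(C)+r*np.array([np.cos(a),np.sin(a)])-c0
        out.append(np.r_[A@w*100,t/360*.5])
    out=np.round(out,2);print(out.tolist());return np.array(c0)+A.T@out[-1,:2]/100
E
python3 - <<'E'
from h import *
C=[.5212,.0905];c=np.array([.5508,.1354]);a=56.5
for k in range(3):
    c=plan(C,c,a,[18,36,54,72,90]);a-=90;print(c,a)
E
```

```text
[[-1.61, -0.6, 0.02], [-2.88, -1.76, 0.05], [-3.73, -3.25, 0.08], [-4.08, -4.94, 0.1], [-3.89, -6.65, 0.12]]
[0.5670996  0.06009774] -33.5
[[0.72, -1.56, 0.02], [1.88, -2.84, 0.05], [3.37, -3.69, 0.08], [5.06, -4.03, 0.1], [6.77, -3.84, 0.12]]
[0.49081219 0.04464647] -123.5
[[1.56, 0.71, 0.02], [2.84, 1.87, 0.05], [3.69, 3.37, 0.08], [4.03, 5.05, 0.1], [3.84, 6.76, 0.12]]
[0.47532983 0.12083883] -213.5
```

{"name": "carry_out", "arguments": {"moves": [{"tx": -1.61, "ty": -0.6, "tz": 0.02, "wx": 0, "wy": 0, "wz": 0}, {"tx": -2.88, "ty": -1.76, "tz": 0.05, "wx": 0, "wy": 0, "wz": 0}, {"tx": -3.73, "ty": -3.25, "tz": 0.08, "wx": 0, "wy": 0, "wz": 0}, {"tx": -4.08, "ty": -4.94, "tz": 0.1, "wx": 0, "wy": 0, "wz": 0}, {"tx": -3.89, "ty": -6.65, "tz": 0.12, "wx": 0, "wy": 0, "wz": 0}]}}

```text
time_s: 4.8
eef_pos: [0.5645, 0.059, 0.1282]
ee_rot: [0.158, 0.987, 0.001, -0.002]
wrist_force: [-7.3, 7.0, -1.0]
gripper_width: 0.171
finger_force: 58.9
```

Run:
```python
from h import *
np.set_printoptions(precision=4,suppress=True)
nets.boxes_of("scene","stud");vision.grab_frame("scene")
s=bot.sense();print(s["eef_pos"],s["wrist_force"],s["qd"][:2])
```

```text
[0.5634 0.0581 0.1283] [-7.9633  4.0591 -0.3871] [0.0211 0.0072]
```

Run:
```python
from h import *
c=plan([.519,.0905],np.array([.5671,.0601]),-35,[18,36,54,72,90]);print(c)
```

```text
[[1.01, -1.75, 0.02], [2.2, -2.99, 0.05], [3.72, -3.8, 0.08], [5.41, -4.11, 0.1], [7.11, -3.87, 0.12]]
[0.48748762 0.04542064]
```

{"name": "carry_out", "arguments": {"moves": [{"tx": 1.01, "ty": -1.75, "tz": 0.02, "wx": 0, "wy": 0, "wz": 0}, {"tx": 2.2, "ty": -2.99, "tz": 0.05, "wx": 0, "wy": 0, "wz": 0}, {"tx": 3.72, "ty": -3.8, "tz": 0.08, "wx": 0, "wy": 0, "wz": 0}, {"tx": 5.41, "ty": -4.11, "tz": 0.1, "wx": 0, "wy": 0, "wz": 0}, {"tx": 7.11, "ty": -3.87, "tz": 0.12, "wx": 0, "wy": 0, "wz": 0}]}}

```text
time_s: 5.4
eef_pos: [0.4881, 0.0465, 0.1279]
ee_rot: [0.158, 0.987, 0.003, 0.001]
wrist_force: [9.2, 11.1, -11.5]
gripper_width: 0.165
finger_force: 58.7
```

Run:
```python
from h import *
np.set_printoptions(precision=4,suppress=True)
vision.grab_frame("scene")
s=bot.sense();print(s["eef_pos"],s["wrist_force"],s["qd"][:2])
c=plan([.519,.0905],np.array([.48749,.04542]),-125,[18,36,54,72,90]);print(c)
```

```text
[0.4862 0.0478 0.1278] [  5.7364  11.9255 -10.305 ] [-0.0103  0.0328]
[[1.55, 0.75, 0.02], [2.79, 1.95, 0.05], [3.6, 3.46, 0.08], [3.91, 5.16, 0.1], [3.67, 6.86, 0.12]]
[0.4739 0.122 ]
```

Run:
```python
from h import *
c=plan([.5198,.0916],np.array([.48749,.04542]),-126,[18,36,54,72,90]);print(c)
```

```text
[[1.59, 0.94, 0.02], [2.81, 2.15, 0.05], [3.59, 3.68, 0.08], [3.86, 5.38, 0.1], [3.6, 7.08, 0.12]]
[0.47528372 0.1239078 ]
```

{"name": "carry_out", "arguments": {"moves": [{"tx": 1.59, "ty": 0.94, "tz": 0.08, "wx": 0, "wy": 0, "wz": 0}, {"tx": 2.81, "ty": 2.15, "tz": 0.12, "wx": 0, "wy": 0, "wz": 0}, {"tx": 3.59, "ty": 3.68, "tz": 0.15, "wx": 0, "wy": 0, "wz": 0}, {"tx": 3.86, "ty": 5.38, "tz": 0.17, "wx": 0, "wy": 0, "wz": 0}, {"tx": 3.6, "ty": 7.08, "tz": 0.19, "wx": 0, "wy": 0, "wz": 0}]}}

```text
time_s: 5.95
eef_pos: [0.4733, 0.1234, 0.1265]
ee_rot: [0.158, 0.987, 0.0, -0.001]
wrist_force: [-4.8, 1.5, 6.3]
gripper_width: 0.165
finger_force: 60.4
```

```bash
cat >> h.py <<'E'
C=np.array([.5198,.0916])
def st():
    np.set_printoptions(precision=4,suppress=True)
    im=vision.grab_frame("scene");s=bot.sense();p=s["eef_pos"];f=s["wrist_force"];d=p[:2]-C;r=np.hypot(*d);u=d/r
    # pointer: orange pixels in the part away from the gauge
    h=cv2.cvtColor(im,cv2.COLOR_RGB2HSV);m=(h[...,0]>5)&(h[...,0]<18)&(h[...,1]>170)&(h[...,2]>90)
    m[:225]=0;m[275:]=0;m[:,:245]=0;m[:,280:]=0
    y,x=np.nonzero(m)
    w=np.array([atz("scene",(b,a),.058)[:2] for b,a in zip(y,x)]);w=w.reshape(-1,2)
    v=np.median(np.arctan2(w[:,1]-C[1],w[:,0]-C[0])) if len(w) else None
    print("t",s["time_s"],"p",p,"r",round(r*1000,1),"ang",round(np.degrees(np.arctan2(d[1],d[0])),1),"f",f,"Frad",f[:2]@u,"Fccw",f[:2]@[-u[1],u[0]],"ptr",len(w),v)
E
python3 - <<'E'
from h import *
st()
o=cv2.imread("pics/z2.png") # rest reference
im=cv2.imread("pics/scene0.png")[:,:,::-1]
vision.grab_frame=lambda n:np.ascontiguousarray(im)
st()
c=plan(C,np.array([.47528,.12391]),-216,[12,24,36,48,60]);print(c)
E
```

```text
t 6.0 p [0.4755 0.1257 0.1268] r 55.9 ang 142.5 f [-5.3124  6.6634  7.0489] Frad 8.272532431376776 Fccw -2.0463355582908846 ptr 77 -0.1841415019208523
t 6.0 p [0.4755 0.1257 0.1268] r 55.9 ang 142.5 f [-5.3124  6.6634  7.0489] Frad 8.272532431376776 Fccw -2.0463355582908846 ptr 72 -0.1642735669198409
[[-0.47, 1.05, 0.02], [-1.14, 1.99, 0.03], [-1.99, 2.76, 0.05], [-2.99, 3.33, 0.07], [-4.08, 3.69, 0.08]]
[0.5255 0.1463]
```

```bash
cat >> h.py <<'E'
import json
def nxt(steps):
    d=json.load(open("st.json"));c=plan(C,np.array(d["c"]),d["a"],steps,.0555)
    json.dump(dict(c=c.tolist(),a=d["a"]-steps[-1]),open("st.json","w"));print("a",d["a"],"->",d["a"]-steps[-1])
E
echo '{"c":[0.47528,0.12391],"a":-216}'>st.json
python3 - <<'E'
from h import *
nxt([4,8,11,13,13])
E
```

```text
[[-0.09, 0.38, 0.01], [-0.24, 0.74, 0.01], [-0.38, 0.99, 0.02], [-0.47, 1.16, 0.02], [-0.47, 1.16, 0.02]]
a -216 -> -229
```

{"name": "carry_out", "arguments": {"moves": [{"tx": -0.09, "ty": 0.38, "tz": 0, "wx": 0, "wy": 0, "wz": 0}, {"tx": -0.24, "ty": 0.74, "tz": 0, "wx": 0, "wy": 0, "wz": 0}, {"tx": -0.38, "ty": 0.99, "tz": 0, "wx": 0, "wy": 0, "wz": 0}, {"tx": -0.47, "ty": 1.16, "tz": 0, "wx": 0, "wy": 0, "wz": 0}, {"tx": -0.47, "ty": 1.16, "tz": 0, "wx": 0, "wy": 0, "wz": 0}]}}

```text
time_s: 6.5
eef_pos: [0.4826, 0.1336, 0.1267]
ee_rot: [0.158, 0.987, 0.001, -0.001]
wrist_force: [-5.9, 4.8, 6.7]
gripper_width: 0.167
finger_force: 60.4
```

```bash
python3 -c "
from h import *
st();nxt([4,8,11,13,13])"
```

```text
t 6.55 p [0.4825 0.1335 0.1267] r 56.1 ang 131.7 f [-5.301   5.6147  6.5666] Frad 7.718498330682725 Fccw 0.22363939951832196 ptr 73 -0.17792130401458175
[[-0.21, 0.33, 0.01], [-0.45, 0.64, 0.01], [-0.63, 0.86, 0.02], [-0.77, 1.0, 0.02], [-0.77, 1.0, 0.02]]
a -229 -> -242
```

{"name": "carry_out", "arguments": {"moves": [{"tx": -0.21, "ty": 0.33, "tz": 0, "wx": 0, "wy": 0, "wz": 0}, {"tx": -0.45, "ty": 0.64, "tz": 0, "wx": 0, "wy": 0, "wz": 0}, {"tx": -0.63, "ty": 0.86, "tz": 0, "wx": 0, "wy": 0, "wz": 0}, {"tx": -0.77, "ty": 1.0, "tz": 0.01, "wx": 0, "wy": 0, "wz": 0}, {"tx": -0.77, "ty": 1.0, "tz": 0.01, "wx": 0, "wy": 0, "wz": 0}]}}

```text
time_s: 7.05
eef_pos: [0.4935, 0.1411, 0.1267]
ee_rot: [0.158, 0.987, 0.002, -0.0]
wrist_force: [-4.3, 6.7, 5.3]
gripper_width: 0.165
finger_force: 60.4
```

```bash
python3 -c "
from h import *
st();nxt([4,8,11,14,14])"
```

```text
t 7.1 p [0.4934 0.1411 0.1267] r 56.1 ang 118.1 f [-3.8991  5.381   4.9953] Frad 6.582819851058526 Fccw 0.9079636624071287 ptr 71 -0.17573560409381703
[[-0.27, 0.27, 0.01], [-0.57, 0.52, 0.01], [-0.8, 0.69, 0.02], [-1.05, 0.85, 0.02], [-1.05, 0.85, 0.02]]
a -242 -> -256
```

{"name": "carry_out", "arguments": {"moves": [{"tx": -0.27, "ty": 0.27, "tz": 0.01, "wx": 0, "wy": 0, "wz": 0}, {"tx": -0.57, "ty": 0.52, "tz": 0.01, "wx": 0, "wy": 0, "wz": 0}, {"tx": -0.8, "ty": 0.69, "tz": 0.02, "wx": 0, "wy": 0, "wz": 0}, {"tx": -1.05, "ty": 0.85, "tz": 0.02, "wx": 0, "wy": 0, "wz": 0}, {"tx": -1.05, "ty": 0.85, "tz": 0.02, "wx": 0, "wy": 0, "wz": 0}]}}

```text
time_s: 7.6
eef_pos: [0.5069, 0.1461, 0.1266]
ee_rot: [0.158, 0.987, 0.002, 0.0]
wrist_force: [-2.8, 6.5, 3.4]
gripper_width: 0.166
finger_force: 60.1
```

```bash
python3 -c "
from h import *
st();nxt([4,8,11,14,14])"
```

```text
t 7.65 p [0.5068 0.1461 0.1266] r 56.1 ang 103.4 f [-2.0505  6.3532  3.6603] Frad 6.655772509170611 Fccw 0.5180061094849516 ptr 68 -0.1792838529418213
[[-0.33, 0.2, 0.01], [-0.68, 0.37, 0.01], [-0.95, 0.48, 0.02], [-1.22, 0.58, 0.02], [-1.22, 0.58, 0.02]]
a -256 -> -270
```

{"name": "carry_out", "arguments": {"moves": [{"tx": -0.33, "ty": 0.2, "tz": 0.01, "wx": 0, "wy": 0, "wz": 0}, {"tx": -0.68, "ty": 0.37, "tz": 0.01, "wx": 0, "wy": 0, "wz": 0}, {"tx": -0.95, "ty": 0.48, "tz": 0.02, "wx": 0, "wy": 0, "wz": 0}, {"tx": -1.22, "ty": 0.58, "tz": 0.02, "wx": 0, "wy": 0, "wz": 0}, {"tx": -1.22, "ty": 0.58, "tz": 0.02, "wx": 0, "wy": 0, "wz": 0}]}}

```text
time_s: 8.15
eef_pos: [0.5209, 0.1476, 0.1265]
ee_rot: [0.158, 0.987, 0.002, 0.001]
wrist_force: [-0.2, 6.9, 2.2]
gripper_width: 0.169
finger_force: 59.9
```

```bash
python3 -c "
from h import *
st();nxt([4,8,11,14,14])"
```

```text
t 8.2 p [0.5208 0.1476 0.1265] r 56.0 ang 89.0 f [0.4997 6.8635 2.8598] Frad 6.871392611022984 Fccw -0.3766934167015825 ptr 68 -0.18129285542194795
[[-0.37, 0.11, 0.01], [-0.75, 0.19, 0.01], [-1.04, 0.23, 0.02], [-1.33, 0.26, 0.02], [-1.33, 0.26, 0.02]]
a -270 -> -284
```

{"name": "carry_out", "arguments": {"moves": [{"tx": -0.37, "ty": 0.11, "tz": 0.01, "wx": 0, "wy": 0, "wz": 0}, {"tx": -0.75, "ty": 0.19, "tz": 0.01, "wx": 0, "wy": 0, "wz": 0}, {"tx": -1.04, "ty": 0.23, "tz": 0.02, "wx": 0, "wy": 0, "wz": 0}, {"tx": -1.33, "ty": 0.26, "tz": 0.02, "wx": 0, "wy": 0, "wz": 0}, {"tx": -1.33, "ty": 0.26, "tz": 0.02, "wx": 0, "wy": 0, "wz": 0}]}}

```text
time_s: 8.7
eef_pos: [0.5348, 0.1455, 0.1263]
ee_rot: [0.158, 0.987, 0.002, 0.001]
wrist_force: [0.7, 4.5, 1.4]
gripper_width: 0.163
finger_force: 59.8
```

```bash
python3 -c "
from h import *
st();nxt([4,8,11,14,14])"
```

```text
t 8.75 p [0.5347 0.1455 0.1263] r 55.9 ang 74.6 f [0.2068 5.3184 1.5076] Frad 5.1821309164477025 Fccw 1.2137756111690847 ptr 69 -0.1842420137376913
[[-0.38, 0.01, 0.01], [-0.77, 0.0, 0.01], [-1.06, -0.03, 0.02], [-1.35, -0.07, 0.02], [-1.35, -0.07, 0.02]]
a -284 -> -298
```

{"name": "carry_out", "arguments": {"moves": [{"tx": -0.38, "ty": 0.01, "tz": 0.01, "wx": 0, "wy": 0, "wz": 0}, {"tx": -0.77, "ty": 0, "tz": 0.01, "wx": 0, "wy": 0, "wz": 0}, {"tx": -1.06, "ty": -0.03, "tz": 0.02, "wx": 0, "wy": 0, "wz": 0}, {"tx": -1.35, "ty": -0.07, "tz": 0.02, "wx": 0, "wy": 0, "wz": 0}, {"tx": -1.35, "ty": -0.07, "tz": 0.02, "wx": 0, "wy": 0, "wz": 0}]}}

```text
time_s: 9.25
eef_pos: [0.5471, 0.1403, 0.1258]
ee_rot: [0.158, 0.987, 0.001, 0.001]
wrist_force: [2.2, 4.7, 4.0]
gripper_width: 0.165
finger_force: 59.9
```

```bash
python3 -c "
from h import *
st();nxt([4,8,11,14,14])"
```

```text
t 9.3 p [0.5469 0.1404 0.1258] r 55.8 ang 60.9 f [2.2117 4.6151 2.6705] Frad 5.108272260806315 Fccw 0.31013291312379093 ptr 66 -0.18304040544784367
[[-0.38, -0.08, 0.01], [-0.75, -0.19, 0.01], [-1.02, -0.28, 0.02], [-1.29, -0.39, 0.02], [-1.29, -0.39, 0.02]]
a -298 -> -312
```

{"name": "carry_out", "arguments": {"moves": [{"tx": -0.38, "ty": -0.08, "tz": 0.01, "wx": 0, "wy": 0, "wz": 0}, {"tx": -0.75, "ty": -0.19, "tz": 0.01, "wx": 0, "wy": 0, "wz": 0}, {"tx": -1.02, "ty": -0.28, "tz": 0.02, "wx": 0, "wy": 0, "wz": 0}, {"tx": -1.29, "ty": -0.39, "tz": 0.02, "wx": 0, "wy": 0, "wz": 0}, {"tx": -1.29, "ty": -0.39, "tz": 0.02, "wx": 0, "wy": 0, "wz": 0}]}}

```text
time_s: 9.8
eef_pos: [0.5576, 0.1324, 0.1253]
ee_rot: [0.158, 0.987, 0.0, 0.001]
wrist_force: [3.0, 2.8, 6.4]
gripper_width: 0.169
finger_force: 60.1
```

```bash
python3 -c "
from h import *
st();nxt([4,8,11,14,14])"
```

```text
t 9.85 p [0.5575 0.1325 0.1254] r 55.6 ang 47.3 f [2.9467 4.1587 4.8692] Frad 5.054926205882991 Fccw 0.6521604149752255 ptr 67 -0.18193930897483504
[[-0.35, -0.17, 0.01], [-0.69, -0.36, 0.01], [-0.93, -0.52, 0.02], [-1.16, -0.7, 0.02], [-1.16, -0.7, 0.02]]
a -312 -> -326
```

{"name": "carry_out", "arguments": {"moves": [{"tx": -0.35, "ty": -0.17, "tz": 0.01, "wx": 0, "wy": 0, "wz": 0}, {"tx": -0.69, "ty": -0.36, "tz": 0.01, "wx": 0, "wy": 0, "wz": 0}, {"tx": -0.93, "ty": -0.52, "tz": 0.02, "wx": 0, "wy": 0, "wz": 0}, {"tx": -1.16, "ty": -0.7, "tz": 0.02, "wx": 0, "wy": 0, "wz": 0}, {"tx": -1.16, "ty": -0.7, "tz": 0.02, "wx": 0, "wy": 0, "wz": 0}]}}

```text
time_s: 10.35
eef_pos: [0.5662, 0.1218, 0.1251]
ee_rot: [0.158, 0.987, -0.0, 0.001]
wrist_force: [3.1, 2.4, 5.3]
gripper_width: 0.165
finger_force: 60.2
```

```bash
python3 -c "
from h import *
st();nxt([4,8,11,14,14])"
```

```text
t 10.4 p [0.5661 0.1219 0.1251] r 55.3 ang 33.1 f [2.787  1.8718 5.0199] Frad 3.3569026172721435 Fccw 0.043988256670998566 ptr 63 -0.1841415019208523
[[-0.3, -0.25, 0.01], [-0.58, -0.51, 0.01], [-0.78, -0.73, 0.02], [-0.96, -0.95, 0.02], [-0.96, -0.95, 0.02]]
a -326 -> -340
```

{"name": "carry_out", "arguments": {"moves": [{"tx": -0.3, "ty": -0.25, "tz": 0.01, "wx": 0, "wy": 0, "wz": 0}, {"tx": -0.58, "ty": -0.51, "tz": 0.01, "wx": 0, "wy": 0, "wz": 0}, {"tx": -0.78, "ty": -0.73, "tz": 0.02, "wx": 0, "wy": 0, "wz": 0}, {"tx": -0.96, "ty": -0.95, "tz": 0.02, "wx": 0, "wy": 0, "wz": 0}, {"tx": -0.96, "ty": -0.95, "tz": 0.02, "wx": 0, "wy": 0, "wz": 0}]}}

```text
time_s: 10.9
eef_pos: [0.572, 0.1093, 0.1247]
ee_rot: [0.158, 0.987, -0.001, 0.0]
wrist_force: [3.0, 1.7, 5.7]
gripper_width: 0.165
finger_force: 60.2
```

```bash
python3 -c "
from h import *
st();nxt([4,8,11,14,14])"
```

```text
t 10.95 p [0.5719 0.1094 0.1247] r 55.1 ang 18.8 f [2.2755 1.287  5.5993] Frad 2.569139140333807 Fccw 0.48340623765733853 ptr 68 -0.1841917578292718
[[-0.23, -0.31, 0.01], [-0.44, -0.64, 0.01], [-0.58, -0.9, 0.02], [-0.7, -1.16, 0.02], [-0.7, -1.16, 0.02]]
a -340 -> -354
```

{"name": "carry_out", "arguments": {"moves": [{"tx": -0.23, "ty": -0.31, "tz": 0.01, "wx": 0, "wy": 0, "wz": 0}, {"tx": -0.44, "ty": -0.64, "tz": 0.01, "wx": 0, "wy": 0, "wz": 0}, {"tx": -0.58, "ty": -0.9, "tz": 0.02, "wx": 0, "wy": 0, "wz": 0}, {"tx": -0.7, "ty": -1.16, "tz": 0.02, "wx": 0, "wy": 0, "wz": 0}, {"tx": -0.7, "ty": -1.16, "tz": 0.02, "wx": 0, "wy": 0, "wz": 0}]}}

```text
time_s: 11.45
eef_pos: [0.5745, 0.0958, 0.1244]
ee_rot: [0.158, 0.987, -0.001, 0.0]
wrist_force: [1.8, 0.9, 5.6]
gripper_width: 0.165
finger_force: 60.2
```

```bash
python3 -c "
from h import *
st();nxt([4,8,11,14,14])"
```

```text
t 11.5 p [0.5745 0.0959 0.1244] r 54.9 ang 4.5 f [2.465  0.8797 5.6459] Frad 2.526829472832741 Fccw 0.682062301378557 ptr 60 -0.18304040544784367
[[-0.15, -0.36, 0.01], [-0.27, -0.73, 0.01], [-0.34, -1.01, 0.02], [-0.4, -1.29, 0.02], [-0.4, -1.29, 0.02]]
a -354 -> -368
```

{"name": "carry_out", "arguments": {"moves": [{"tx": -0.15, "ty": -0.36, "tz": 0, "wx": 0, "wy": 0, "wz": 0}, {"tx": -0.27, "ty": -0.73, "tz": 0, "wx": 0, "wy": 0, "wz": 0}, {"tx": -0.34, "ty": -1.01, "tz": 0.01, "wx": 0, "wy": 0, "wz": 0}, {"tx": -0.4, "ty": -1.29, "tz": 0.01, "wx": 0, "wy": 0, "wz": 0}, {"tx": -0.4, "ty": -1.29, "tz": 0.01, "wx": 0, "wy": 0, "wz": 0}]}}

```text
time_s: 12.0
eef_pos: [0.5737, 0.0825, 0.124]
ee_rot: [0.158, 0.987, -0.001, -0.0]
wrist_force: [0.7, 1.8, 5.0]
gripper_width: 0.167
finger_force: 60.2
```

```bash
python3 -c "
from h import *
st();nxt([4,8,11,14,14])"
```

```text
t 12.05 p [0.5737 0.0826 0.124 ] r 54.7 ang -9.5 f [-0.2608  0.5309  5.8204] Frad -0.34450268103938164 Fccw 0.4808328248494138 ptr 65 -0.17792130401458175
[[-0.05, -0.39, 0.01], [-0.08, -0.77, 0.01], [-0.08, -1.06, 0.02], [-0.07, -1.35, 0.02], [-0.07, -1.35, 0.02]]
a -368 -> -382
```

{"name": "carry_out", "arguments": {"moves": [{"tx": -0.05, "ty": -0.39, "tz": 0, "wx": 0, "wy": 0, "wz": 0}, {"tx": -0.08, "ty": -0.77, "tz": 0, "wx": 0, "wy": 0, "wz": 0}, {"tx": -0.08, "ty": -1.06, "tz": 0.01, "wx": 0, "wy": 0, "wz": 0}, {"tx": -0.07, "ty": -1.35, "tz": 0.01, "wx": 0, "wy": 0, "wz": 0}, {"tx": -0.07, "ty": -1.35, "tz": 0.01, "wx": 0, "wy": 0, "wz": 0}]}}

```text
time_s: 12.55
eef_pos: [0.5707, 0.072, 0.124]
ee_rot: [0.157, 0.988, 0.002, -0.0]
wrist_force: [1.9, 8.7, 3.5]
gripper_width: 0.162
finger_force: 60.1
```

```bash
python3 -c "
from h import *
st();nxt([4,8,11,14,14])"
```

```text
t 12.6 p [0.5707 0.0722 0.124 ] r 54.5 ang -20.9 f [1.4005 6.7053 3.6042] Frad -1.0801147386951782 Fccw 6.76430693003254 ptr 69 -0.31706086091751107
[[0.04, -0.39, 0.01], [0.1, -0.77, 0.01], [0.17, -1.05, 0.02], [0.25, -1.33, 0.02], [0.25, -1.33, 0.02]]
a -382 -> -396
```

The pointer jumped to about 0.14 rad twist, so the gauge has seated in mid-green. I hold there.

{"name": "carry_out", "arguments": {"moves": [{"tx": 0, "ty": 0, "tz": 0, "wx": 0, "wy": 0, "wz": 0}, {"tx": 0, "ty": 0, "tz": 0, "wx": 0, "wy": 0, "wz": 0}, {"tx": 0, "ty": 0, "tz": 0, "wx": 0, "wy": 0, "wz": 0}, {"tx": 0, "ty": 0, "tz": 0, "wx": 0, "wy": 0, "wz": 0}, {"tx": 0, "ty": 0, "tz": 0, "wx": 0, "wy": 0, "wz": 0}]}}

```text
time_s: 13.1
eef_pos: [0.5708, 0.0723, 0.124]
ee_rot: [0.157, 0.988, 0.002, -0.0]
wrist_force: [0.7, 7.7, 2.9]
gripper_width: 0.164
finger_force: 60.1
```

```bash
python3 -c "
from h import *
st();
d=json.load(open('st.json'));print(d)
o=cv2.imread('pics/scene0.png');im=vision.grab_frame('scene')[200:275,235:335,::-1];cv2.imwrite('pics/z3.png',cv2.resize(im,(800,600),interpolation=2))"
```

```text
t 13.15 p [0.5708 0.0723 0.124 ] r 54.5 ang -20.7 f [1.4669 7.8319 2.8853] Frad -1.3974752523387768 Fccw 7.844561049077193 ptr 68 -0.31515572577352147
{'c': [0.5647330899999998, 0.05898137], 'a': -396}
```

View pics/z3.png

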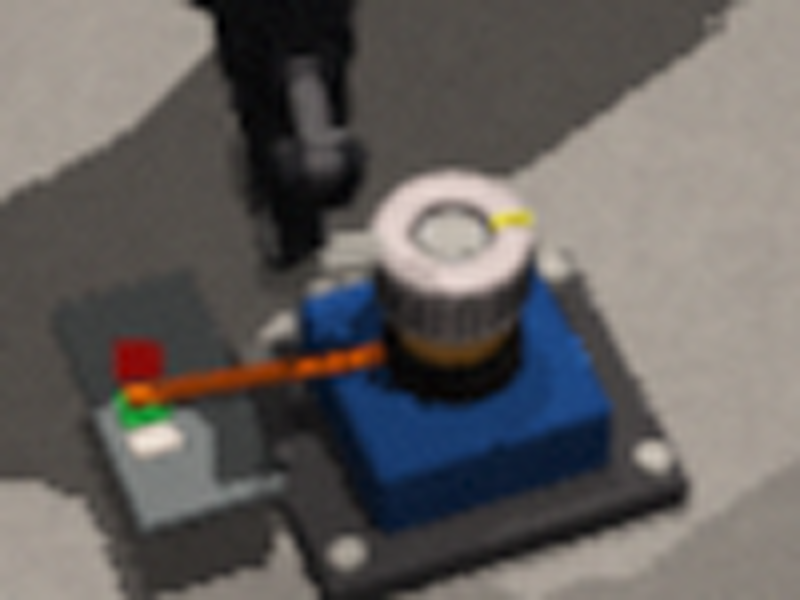

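The view shows the orange pointer tip at about (130,395), on the green patch and below the red. It has been held over 0.5 s. Now I plan the back-off of 360° plus the unwinding.

```bash
python3 -c "
from h import *
a=np.deg2rad(-382);c=C+.0555*np.array([np.cos(a),np.sin(a)])
json.dump(dict(c=c.tolist(),a=-382),open('st.json','w'))
for k in range(4): nxt([-15,-30,-45,-60,-75])
"
```

```text
[[0.09, 1.45, -0.02], [0.55, 2.82, -0.04], [1.36, 4.03, -0.06], [2.44, 4.98, -0.08], [3.74, 5.63, -0.1]]
a -382 -> -307
[[1.42, 0.28, -0.02], [2.87, 0.19, -0.04], [4.24, -0.27, -0.06], [5.45, -1.07, -0.08], [6.4, -2.16, -0.1]]
a -307 -> -232
[[0.65, -1.3, -0.02], [0.93, -2.72, -0.04], [0.84, -4.16, -0.06], [0.38, -5.54, -0.08], [-0.42, -6.74, -0.1]]
a -232 -> -157
[[-1.09, -0.96, -0.02], [-2.39, -1.6, -0.04], [-3.81, -1.89, -0.06], [-5.25, -1.8, -0.08], [-6.63, -1.34, -0.1]]
a -157 -> -82
```

{"name": "carry_out", "arguments": {"moves": [{"tx": 0.09, "ty": 1.45, "tz": -0.02, "wx": 0, "wy": 0, "wz": 0}, {"tx": 0.55, "ty": 2.82, "tz": -0.04, "wx": 0, "wy": 0, "wz": 0}, {"tx": 1.36, "ty": 4.03, "tz": -0.06, "wx": 0, "wy": 0, "wz": 0}, {"tx": 2.44, "ty": 4.98, "tz": -0.08, "wx": 0, "wy": 0, "wz": 0}, {"tx": 3.74, "ty": 5.63, "tz": -0.1, "wx": 0, "wy": 0, "wz": 0}]}}

```text
time_s: 13.7
eef_pos: [0.553, 0.1371, 0.1252]
ee_rot: [0.157, 0.988, -0.0, 0.001]
wrist_force: [2.3, -0.9, 3.3]
gripper_width: 0.17
finger_force: 60.1
```

```bash
python3 -c "
from h import *
st()"
```

```text
t 13.75 p [0.5509 0.1383 0.1251] r 56.1 ang 56.4 f [0.2565 3.8707 6.9887] Frad 3.365069301579689 Fccw 1.92986301611671 ptr 67 -0.15063453301213084
```

{"name": "carry_out", "arguments": {"moves": [{"tx": 1.42, "ty": 0.28, "tz": -0.03, "wx": 0, "wy": 0, "wz": 0}, {"tx": 2.87, "ty": 0.19, "tz": -0.05, "wx": 0, "wy": 0, "wz": 0}, {"tx": 4.24, "ty": -0.27, "tz": -0.07, "wx": 0, "wy": 0, "wz": 0}, {"tx": 5.45, "ty": -1.07, "tz": -0.09, "wx": 0, "wy": 0, "wz": 0}, {"tx": 6.4, "ty": -2.16, "tz": -0.1, "wx": 0, "wy": 0, "wz": 0}]}}

```text
time_s: 14.25
eef_pos: [0.4833, 0.1357, 0.126]
ee_rot: [0.157, 0.988, 0.0, -0.001]
wrist_force: [1.9, 0.0, 2.4]
gripper_width: 0.168
finger_force: 60.2
```

```bash
python3 -c "
from h import *
st()"
```

```text
t 14.3 p [0.4813 0.134  0.1258] r 57.3 ang 132.3 f [-1.8799 -1.0038  6.6625] Frad 0.5216608432120212 Fccw 2.066322308778161 ptr 77 -0.1456459266401792
```

{"name": "carry_out", "arguments": {"moves": [{"tx": 0.65, "ty": -1.3, "tz": -0.02, "wx": 0, "wy": 0, "wz": 0}, {"tx": 0.93, "ty": -2.72, "tz": -0.04, "wx": 0, "wy": 0, "wz": 0}, {"tx": 0.84, "ty": -4.16, "tz": -0.06, "wx": 0, "wy": 0, "wz": 0}, {"tx": 0.38, "ty": -5.54, "tz": -0.08, "wx": 0, "wy": 0, "wz": 0}, {"tx": -0.42, "ty": -6.74, "tz": -0.1, "wx": 0, "wy": 0, "wz": 0}]}}

```text
time_s: 14.8
eef_pos: [0.4688, 0.0691, 0.1271]
ee_rot: [0.158, 0.987, 0.001, 0.001]
wrist_force: [6.9, 3.7, -1.2]
gripper_width: 0.166
finger_force: 59.4
```

```bash
python3 -c "
from h import *
st()"
```

```text
t 14.85 p [0.4699 0.0677 0.1272] r 55.3 ang -154.4 f [4.446  0.9971 0.0379] Frad -4.439526007142777 Fccw 1.0253974328461208 ptr 75 -0.14759284180715251
```

Tracking well. I continue with the next arc and then the last 71°.

{"name": "carry_out", "arguments": {"moves": [{"tx": -1.09, "ty": -0.96, "tz": -0.02, "wx": 0, "wy": 0, "wz": 0}, {"tx": -2.39, "ty": -1.6, "tz": -0.04, "wx": 0, "wy": 0, "wz": 0}, {"tx": -3.81, "ty": -1.89, "tz": -0.06, "wx": 0, "wy": 0, "wz": 0}, {"tx": -5.25, "ty": -1.8, "tz": -0.08, "wx": 0, "wy": 0, "wz": 0}, {"tx": -6.63, "ty": -1.34, "tz": -0.1, "wx": 0, "wy": 0, "wz": 0}]}}

```text
time_s: 15.35
eef_pos: [0.5263, 0.0372, 0.1274]
ee_rot: [0.158, 0.987, 0.002, -0.002]
wrist_force: [-1.5, 9.7, 2.3]
gripper_width: 0.164
finger_force: 60.2
```

```bash
python3 -c "
from h import *
st();nxt([-18,-36,-54,-69,-69])"
```

```text
t 15.4 p [0.5285 0.0377 0.1275] r 54.6 ang -80.8 f [0.7984 7.0732 2.0667] Frad -6.854940779656933 Fccw 1.917648965332397 ptr 77 -0.14759284180715251
[[-1.42, 1.0, -0.02], [-2.46, 2.39, -0.05], [-3.02, 4.03, -0.08], [-3.08, 5.48, -0.1], [-3.08, 5.48, -0.1]]
a -82 -> -13
```

{"name": "carry_out", "arguments": {"moves": [{"tx": -1.42, "ty": 1.0, "tz": -0.02, "wx": 0, "wy": 0, "wz": 0}, {"tx": -2.46, "ty": 2.39, "tz": -0.05, "wx": 0, "wy": 0, "wz": 0}, {"tx": -3.02, "ty": 4.03, "tz": -0.08, "wx": 0, "wy": 0, "wz": 0}, {"tx": -3.08, "ty": 5.48, "tz": -0.1, "wx": 0, "wy": 0, "wz": 0}, {"tx": -3.08, "ty": 5.48, "tz": -0.1, "wx": 0, "wy": 0, "wz": 0}]}}

```text
time_s: 15.9
eef_pos: [0.5733, 0.0794, 0.1287]
ee_rot: [0.157, 0.988, -0.0, -0.001]
wrist_force: [-0.4, 0.1, 5.3]
gripper_width: 0.166
finger_force: 60.4
```

```bash
python3 -c "
from h import *
st()"
```

```text
t 15.95 p [0.5732 0.079  0.1288] r 54.8 ang -13.3 f [-0.6892 -0.3002  4.6319] Frad -0.6019749856164163 Fccw -0.4502682405230272 ptr 73 -0.16471908939216431
```

The gauge is at its target angle with the pointer at zero. Now I release and lift.

{"name": "carry_out", "arguments": {"moves": [{"tx": 0, "ty": 0, "tz": 0, "wx": 0, "wy": 0, "wz": 0}, {"tx": 0, "ty": 0, "tz": 0, "wx": 0, "wy": 0, "wz": 0}, {"tx": 0, "ty": 0, "tz": 0, "wx": 0, "wy": 0, "wz": 0}, {"tx": 0, "ty": 0, "tz": 0, "wx": 0, "wy": 0, "wz": 0}, {"tx": 0, "ty": 0, "tz": 0, "wx": 0, "wy": 0, "wz": 0}], "gripper": 0.5}}

```text
time_s: 16.45
eef_pos: [0.5734, 0.0787, 0.129]
ee_rot: [0.158, 0.987, -0.0, -0.0]
wrist_force: [0.7, -0.2, -0.1]
gripper_width: 0.496
finger_force: 0.0
```

{"name": "carry_out", "arguments": {"moves": [{"tx": 0, "ty": 0, "tz": -1.5, "wx": 0, "wy": 0, "wz": 0}, {"tx": 0, "ty": 0, "tz": -4, "wx": 0, "wy": 0, "wz": 0}, {"tx": 0, "ty": 0, "tz": -7, "wx": 0, "wy": 0, "wz": 0}, {"tx": 0, "ty": 0, "tz": -10, "wx": 0, "wy": 0, "wz": 0}, {"tx": 0, "ty": 0, "tz": -10, "wx": 0, "wy": 0, "wz": 0}]}}

```text
time_s: 16.95
eef_pos: [0.5761, 0.0792, 0.2337]
ee_rot: [0.158, 0.987, 0.001, 0.003]
wrist_force: [1.2, 0.3, 0.5]
gripper_width: 0.5
finger_force: 0.0
```

```bash
python3 -c "
from h import *
st();s=bot.sense();print(s['gripper_width'])
im=vision.grab_frame('scene')[200:275,235:335,::-1];cv2.imwrite('pics/z4.png',cv2.resize(im,(800,600),interpolation=2))"
```

```text
t 17.0 p [0.5751 0.0791 0.2314] r 56.7 ang -12.7 f [-0.0069  0.1497 -1.4412] Frad -0.03966928948455175 Fccw 0.14448528839453287 ptr 74 -0.16655430972522112
0.49714912202866657
```

View pics/z4.png

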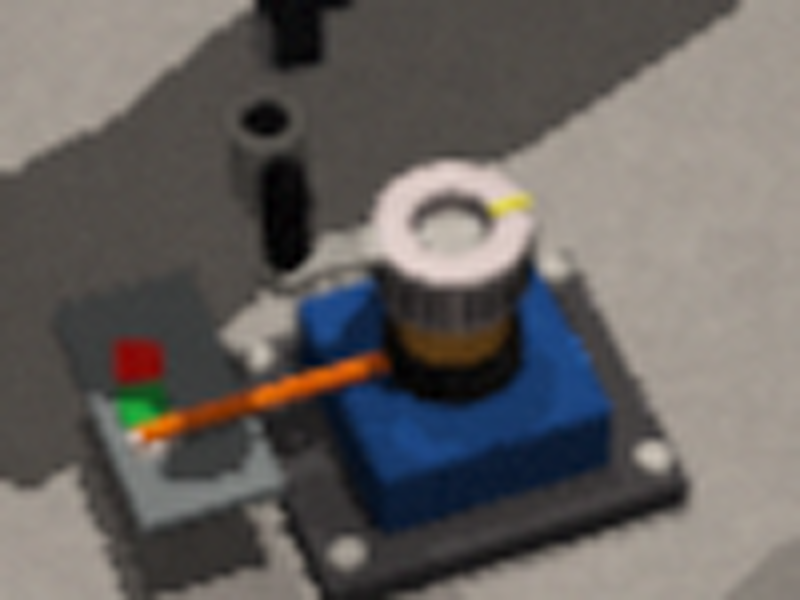

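The knob at (285,215) stands free, the pointer is back at white near (140,435), and the ring sits visibly higher than when seated. I'm handing it in.

```bash
python3 -c "
from h import *
print(workorder.job_done())"
```

```text
the job is handed in; nothing more can be done
None
```

I screwed the gauge down until it seated, held the pointer in the green for just over half a second, backed the gauge off one full turn and released it with the pointer at zero. The job is handed in; the system gave no verdict, and I didn't re-measure the bystanders.

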